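# Mark a test tile in the plunger press

### The arm

A 7-joint arm with a two-finger parallel gripper is mounted at the origin on the work surface; the furniture and walls round the work are solid. World frame = base frame: x ahead of the robot, y to its left, z up, the work surface at z = 0. Lengths are in mm, angles in rad, forces in N, time in s.
With the tool pointing down it reaches from about 400 to 925 mm from the base axis. Payload 5.6 kg.
Tool frame: the origin (TCP) lies on the centre line of the jaws, within the pads' length; the fingertips stand 8 mm ahead of it and the grasp point (between the pads) lies 11 mm behind it; z points along the fingers, y is the line along which they close (so a half turn about z gives the same grasp; the last joint's range is limited). The gripper opens to 85 mm and grips with 20 to 120 N. Pads are 22 mm wide; open, the fingers measure 114 mm over their backs; the gripper's body (76 mm by 85 mm) begins 54 mm behind the grasp point. The pads swing forward as they close: fully open they stand 13 mm farther back than shut.
Start: joints at [1.136, 0.468, -0.012, 1.603, 0.006, 1.071, -0.056], TCP at [248.165, -600.768, 239.29] pointing down, gripper open.
Joint ranges: [-2.53, 2.53], [-0.31, 2.02], [-1.57, 1.55], [0.28, 2.44], [-1.29, 4.43], [0.15, 1.84], [-2.92, 2.92]. Speed limits (rad/s): [2.57, 2.57, 3.14, 3.14, 3.14, 3.14, 3.14].

### API

Orientations are given as a unit quaternion [w, x, y, z].
In Python, from station import ctrl gives the robot as it stands.
- The arm moves only by the tool carry_out, never from a script. Its argument "plan" is one flat list of numbers, 5 for each row, row after row: the shift along the tool's x, y, z in m, then the turn about the tool's z in degrees, then the gripper command: -1 is fully open, 1 is shut, values between are in proportion. A call has 1 to 20 rows; each row is the pose to reach, as a shift and turn from the pose commanded when the call began, along the tool's axes at that moment; what a row does not reach only later rows make up. A row lasts 1/10 s, in which the tool goes at most 50 mm and 8.59 degrees, less where a joint would pass 70% of its speed; a pose out of reach is approached as far as the arm can. A call with a gripper value outside its range is refused whole. The fingers move at their own pace and stop on an object; "newtons" is the grip in N (left out, the last holds). Time passes only in rows, so rows that repeat a pose let the fingers close. It gives the time, the measured TCP pose, the force, the opening and the grip force at its end, in the units of the state.
- ctrl.sense(): the state, without advancing time (a new reading comes with each control period).
- ctrl.camera(name): name is "scene" or "top" or "wrist"; returns the picture (400x640x3 uint8, red, green, blue); there is no depth.
- ctrl.camera_info(name): a dict with "camera_matrix" (3x3 intrinsics, pixels), "R" (3x3) and "t" (3): a world point X has camera coordinates R X + t; the wrist camera has in their place "T_tool_cam" (4x4, takes a point from camera to tool coordinates, whose origin is the TCP and whose axes are the flange's). Camera axes: x right, y down, z forward; pixel columns grow to the right and rows downward; lengths in mm; the calibration is good to about 2 mm. A picture is of the moment at which its call begins: read the wrist's pose just before it. camera_info takes no time and is no camera call.
- ctrl.sign_off(): hands the job in; it is judged then, once.
The state is a dict: "t": time; "joint_pos": joint angles; "joint_vel": joint speeds; "tau": joint torques, N m; "position": TCP position; "tcp_rot": TCP orientation; "wrist_force": force on the tool from outside, world axes, zero at the start; "moment": the same for the moment, N m; "gripper_width": opening from 0.0 (shut) to 1.0 (fully open); "finger_force": force on a finger pad.
Only numpy, scipy, OpenCV 4.12 (cv2) and the standard library are available. Lean on these libraries where they do the work, as an engineer would, in place of code of your own. Each camera call takes 0.05 s, during which the arm holds its last target. There are 200 camera calls.

### The job

Lay the green-glazed test tile flat in the pocket of the marking press's tray and slide the tray fully home under the head. Then press the red plunger steadily down, through its soft first stop, until it sits on its firm second stop; hold it there for about a second without forcing it further (the tile would crack), and let it rise all the way back up. Leave the tile in the tray, the tray home, and the other things where they are.

Things in the scene. Friction and masses are not known exactly. Their poses are not given: they have to be found in the camera images.
- press: Green steel press fixed to the table, base 195 (x) x 100 (y) x 12 mm. Origin on the table under the plunger axis; x points from its open front (robot side) to its column (45 to 75 mm behind the axis), z up. Head: 50 mm wide, from 75 to 105 mm above the table, reaching 18 mm in front of the axis; a 12 mm collar on it. Rails beside the tray, top 20 mm above the table. The tray sticks out in front.
- tray (a joint): How far the aluminium tray is pushed in along the press's x, in m: 0 fully out, 0.080 fully home against its stop (the pocket is then straight under the plunger). It slides with about 2.5 N of friction, starts nearly out, and stays where it is left.
- nest (a point): Centre of the floor of the tray's square pocket, which is 38 by 38 mm wide and 3 mm deep, open above, with 28 mm wide finger notches in the middle of its two sides that face along the press's y; its axes are parallel to the press's. Moves with the tray. The floor is 18 mm above the table, the rim 21 mm.
- tray_tab (a point): Middle of the graspable part of the tray's black upright tab: 16 mm (press x) by 14 mm (press y), its top 16 mm above this point (66 mm above the table) and its foot 32 mm below it. It stands 75 mm in front of the pocket's centre and moves with the tray.
- plunger: Red plunger cap, 44 mm across; origin at the centre of its top, 160 mm above the table when up; sprung upward. A light spring (1 to 3 N) yields for 6 to 14 mm until the die meets the tile: soft first stop, a step of about 5 N (its depth differs each time, unreadable). 5 mm further, at about 14 N, comes the stiff second stop (about 10 N per mm). Hold 17 to 20 N; the tile cracks at 24 N.
- green_tile_center (a point): Centre (half-way up) of the test tile with a green-glazed half, the one to be marked: a fired square tile 34 by 34 by 7 mm, 12 g, lying flat, green side up. Axes along its edges, z up.
- rust_tile_center (a point): Centre of the tile with a rust-red glazed half, 36 by 36 by 7 mm; to be left alone.
- cream_tile_center (a point): Centre of the tile with a cream glazed half, 40 by 40 by 7 mm; to be left alone.
- green_tile: The same green-glazed tile; origin at the centre of its underside.
- stamp_block: Small wooden stamp with a turned knob, 37 by 42 by 46 mm, standing loose on the table; origin at the centre of its underside; to be left alone.
- moss_jar: Glaze jar with a green lid, 56 mm across, 68 mm high, standing loose behind the tiles; origin at the centre of its underside; to be left alone.
There are look-alikes about, which are no part of the job. Leave any turquoise look-alike of the green_tile alone.

How it is judged (in metres and radians):
On the way, in this order (a step that is already met when the one before it is completed fails the run):
1. the green tile lies flat in the tray's pocket, let go (x of green_tile_center in the frame of nest between -0.0035 and 0.0035 m and y of green_tile_center in the frame of nest between -0.0035 and 0.0035 m and z of green_tile_center in the frame of nest below 0.0052 m and contact force between the fingers and green_tile below 0.3 N), for 0.2 s.
2. the tray is home with the tile in it (x of green_tile_center in the frame of nest between -0.0035 and 0.0035 m and y of green_tile_center in the frame of nest between -0.0035 and 0.0035 m and z of green_tile_center in the frame of nest below 0.0052 m and value of joint tray above 0.0765 m), for 0.2 s.
3. the plunger is held on its second stop: the die bears on the tile with more than 13 N (all of step 2 and contact force between plunger and green_tile above 13 N), for 0.4 s.
At the end, for the whole second after the job is handed in: The green tile lies flat and still in the pocket (centre within 3.5 mm of the pocket's along x and y), the tray is home (within 3.5 mm of its stop), and the plunger, after its press to the second stop, is back up (within 2 mm of its start) and off the tile (all of step 2 and distance of plunger from where it was at the start of the episode below 0.002 m and contact force between plunger and green_tile below 0.2 N and linear speed of green_tile below 0.01 m/s); the robot touches nothing.
It fails at once if the die bears on the tile with more than 22 N (the tile cracks) (contact force between plunger and green_tile above 22 N).
It fails at once if a bystander (rust tile, cream tile, stamp block, moss jar) moved more than 15 mm (distance of any of rust_tile_center, cream_tile_center, stamp_block, moss_jar from where it was at the start of the episode above 0.015 m).
It also fails if it takes over 72 s, if anything falls off the work surface, if the arm or the gripper's body presses on something with over 40 N, if the wrist force passes 120 N, or if a joint passes its speed limit or range.

## Working session

There is one attempt and no reset: what is moved stays moved. The work goes in short steps, Python scripts to look and compute and a tool call to move; the robot and the scene stay as the last step left them, time stands still between calls to the robot, and variables do not carry over. Pictures are saved under pics/ and viewed, at most 10 in all, crops included, and the job is handed in when it is done.

Besides the shell and the picture viewer there is one more tool, called after "Request:" as name(argument=value, ...) on one line, values as JSON. carry_out: Moves the arm, as the interface text tells. Its arguments: {"type":"object","properties":{"plan":{"type":"array","items":{"type":"number"}},"newtons":{"type":"number"}},"required":["plan"]}

```bash
mkdir -p pics; ls
python3 - <<'E'
from station import ctrl
import cv2,numpy as np
s=ctrl.sense();print(s)
for n in("scene","top"):
    im=ctrl.camera(n);cv2.imwrite(f"pics/{n}0.png",im[:,:,::-1])
    i=ctrl.camera_info(n);print(n,{k:np.round(v,4).tolist() for k,v in i.items()})
i=ctrl.camera_info("wrist");print({k:np.round(v,4).tolist() for k,v in i.items()})
E
```

```text
pics
{'t': 0.0, 'joint_pos': array([ 1.13598991,  0.46840173, -0.01159652,  1.60362303,  0.00597192,
        1.07140798, -0.05628828]), 'joint_vel': array([-0.00036976, -0.00138032,  0.0003135 , -0.00117896,  0.001416  ,
       -0.00056682, -0.00150772]), 'tau': array([-2.94610008e-04, -5.32395065e+01,  2.23340560e-02, -2.51300544e+01,
        1.16485386e-02,  7.77904701e-03,  4.67040934e-06]), 'position': array([ 247.93979202, -600.26207222,  238.32262683]), 'tcp_rot': array([-8.73927088e-04,  9.80878802e-01,  1.94617475e-01, -2.26265334e-04]), 'wrist_force': array([ 0.14371021, -0.24485109,  0.1737281 ]), 'moment': array([ 0.01092177, -0.02532631, -0.02138351]), 'finger_force': 0.0, 'gripper_width': 1.00207101910089}
scene {'camera_matrix': [[451.9386, 0.0, 317.9254], [0.0, 451.9386, 195.2904], [0.0, 0.0, 1.0]], 'R': [[-0.6992, -0.7146, 0.0223], [-0.355, 0.32, -0.8784], [0.6206, -0.6221, -0.4774]], 't': [300.4867, 315.4525, 791.9931]}
top {'camera_matrix': [[512.2588, 0.0, 325.8465], [0.0, 512.2588, 196.0649], [0.0, 0.0, 1.0]], 'R': [[-0.0694, -0.9976, -0.0036], [-0.9707, 0.0683, -0.2302], [0.2299, -0.0125, -0.9731]], 't': [-82.0585, 565.3175, 1028.7806]}
{'camera_matrix': [[293.2395, 0.0, 317.9843], [0.0, 293.2395, 202.0604], [0.0, 0.0, 1.0]], 'T_tool_cam': [[0.001, -0.9536, -0.3011, 76.7914], [1.0, 0.0012, -0.0004, -0.2901], [0.0007, -0.3011, 0.9536, -134.1086], [0.0, 0.0, 0.0, 1.0]]}
```

View pics/top0.png

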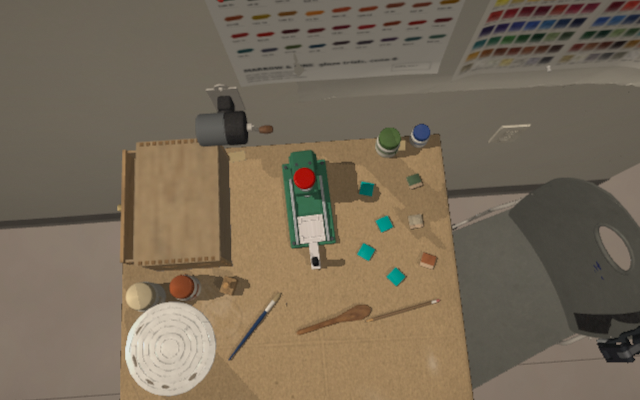

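View pics/scene0.png

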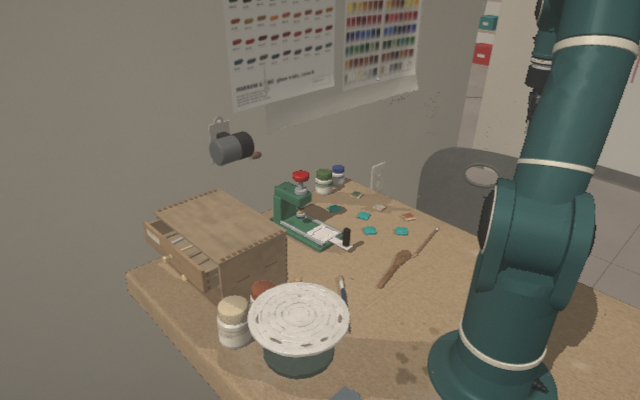

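Top view: press with plunger at about (304,178), pocket (312,229) and tab (315,262). The dark-green tile is at (415,181), cream (416,221) and rust (428,260). Four turquoise look-alikes lie between them and the press, and the moss jar is at (388,140). The scene view agrees.

```bash
cat > h.py <<'E'
from station import ctrl
import cv2,numpy as np
from scipy.spatial.transform import Rotation as Ro
def cam(n,s=None):
    i=ctrl.camera_info(n);K=np.array(i["camera_matrix"])
    if n!="wrist":
        R=np.array(i["R"]);return K,R,-R.T@np.array(i["t"])
    T=np.array(i["T_tool_cam"]);q=s["tcp_rot"];Rt=Ro.from_quat([q[1],q[2],q[3],q[0]]).as_matrix()
    return K,(Rt@T[:3,:3]).T,Rt@T[:3,3]+s["position"]
def ray(c,px,z):
    K,R,o=c;px=np.atleast_2d(px).astype(float)
    d=np.c_[px,np.ones(len(px))]@np.linalg.inv(K).T@R
    return o+d*((z-o[2])/d[:,2])[:,None]
def proj(c,X):
    K,R,o=c;p=(np.atleast_2d(X)-o)@R.T@K.T;return p[:,:2]/p[:,2:]
def rot(s):
    q=s["tcp_rot"];return Ro.from_quat([q[1],q[2],q[3],q[0]]).as_matrix()
E
python3 - <<'E'
from h import *
c=cam("top")
for n,p,z in [("green",(415,181),7),("cream",(416,221),7),("rust",(428,260),7),("plunger",(304,178),160),("pocket",(312,229),18),("tab",(315.5,264),66),("jar",(388,136),68),("t1",(367,188),7)]:
    print(n,ray(c,p,z)[0].round(1))
im=cv2.imread("pics/top0.png")
cv2.imwrite("pics/topc.png",cv2.resize(im[130:300,270:450],None,fx=3.5,fy=3.5,interpolation=cv2.INTER_CUBIC))
s=ctrl.sense();print(rot(s).round(3))
E
```

```text
green [ 592.9 -326.3    7. ]
cream [ 501.1 -318.4    7. ]
rust [ 413.  -335.1    7. ]
plunger [575.4 -79.8 160. ]
pocket [497.4 -86.4  18. ]
tab [415.4 -89.9  66. ]
jar [ 683.1 -266.6   68. ]
t1 [ 584.3 -216.2    7. ]
[[ 0.924  0.382 -0.001]
 [ 0.382 -0.924  0.001]
 [-0.    -0.002 -1.   ]]
```

View pics/topc.png

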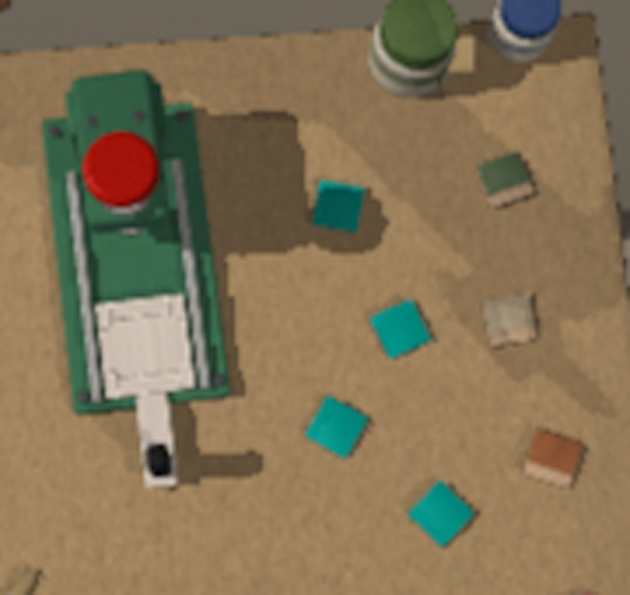

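The green-and-fawn tile is at crop (505,180). Moving above it for a close look.

Request:
carry_out(plan=[0.42,-0.12,0.11,0,-1,0.42,-0.12,0.11,0,-1,0.42,-0.12,0.11,0,-1,0.42,-0.12,0.11,0,-1,0.42,-0.12,0.11,0,-1,0.42,-0.12,0.11,0,-1,0.42,-0.12,0.11,0,-1,0.42,-0.12,0.11,0,-1,0.42,-0.12,0.11,0,-1,0.42,-0.12,0.11,0,-1,0.42,-0.12,0.11,0,-1,0.42,-0.12,0.11,0,-1,0.42,-0.12,0.11,0,-1])

```text
t: 1.4
position: [589.2, -331.5, 129.5]
tcp_rot: [0.0, 0.981, 0.193, -0.0]
wrist_force: [-0.2, -0.1, -0.4]
gripper_width: 0.996
finger_force: 0.0
```

Run:
```python
from h import *
s=ctrl.sense();print(s["position"],rot(s).round(3).tolist(),s["joint_pos"].round(2))
im=ctrl.camera("wrist");cv2.imwrite("pics/w1.png",im[:,:,::-1]);np.save("w1.npy",s,allow_pickle=True)
```

```text
[ 589.19969389 -331.54690767  129.54059494] [[0.925, 0.379, -0.0], [0.379, -0.925, -0.001], [-0.001, 0.001, -1.0]] [ 0.52  0.63 -0.09  1.61  0.07  0.9  -0.77]
```

View pics/w1.png

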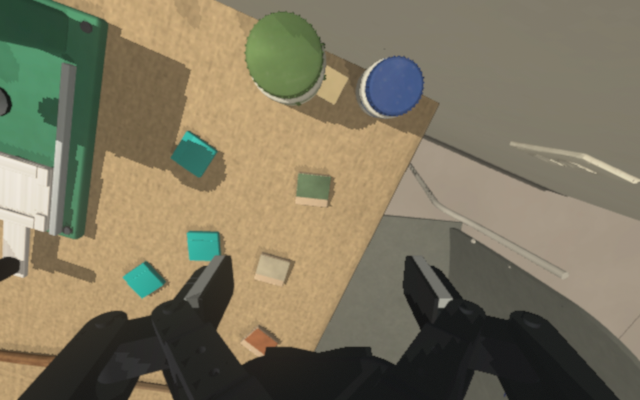

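The green tile is at (313,188): green part about 37x30 px, with a fawn strip below. I'll fit its edges on the z=7 plane, and measure the press from the top view.

Run:
```python
from h import *
s=np.load("w1.npy",allow_pickle=True).item();c=cam("wrist",s)
im=cv2.imread("pics/w1.png");hsv=cv2.cvtColor(im,cv2.COLOR_BGR2HSV)
print(hsv[180:215:3,313].tolist());print(hsv[203,286:344:4].tolist())
x0,y0=285,160;sub=hsv[y0:215,x0:345]
g=((sub[...,0]>45)&(sub[...,0]<100)&(sub[...,1]>50)).astype(np.uint8)
cs=max(cv2.findContours(g,0,2)[0],key=cv2.contourArea)[:,0]+[x0,y0]
W=ray(c,cs,7)[:,:2]
r=cv2.minAreaRect(W.astype(np.float32));print("green",r,cv2.boxPoints(r).round(1).tolist())
# unglazed by low saturation vs table
print("green px box",cs.min(0),cs.max(0))
# top view: press plunger, rim etc
t=cv2.imread("pics/top0.png");h=cv2.cvtColor(t,cv2.COLOR_BGR2HSV);ct=cam("top")
def mask(m,box):
    z=np.zeros_like(m);a,b,c2,d=box;z[b:d,a:c2]=m[b:d,a:c2];q=max(cv2.findContours(z.astype(np.uint8),0,2)[0],key=cv2.contourArea)[:,0];return q
q=mask(((h[...,0]<8)|(h[...,0]>172))&(h[...,1]>180)&(h[...,2]>100),(285,160,325,195))
e=cv2.minEnclosingCircle(q);print("plunger",e,ray(ct,[e[0]],160))
q=mask(((h[...,1]<60)&(h[...,2]>150)),(290,210,335,250));W=ray(ct,q,21)[:,:2]
r=cv2.minAreaRect(W.astype(np.float32));print("tray",r)
q=mask((h[...,2]<60),(305,250,325,275));print("tab top px",q.min(0),q.max(0),ray(ct,[q.mean(0)],66))
q=mask(((h[...,0]>60)&(h[...,0]<90)&(h[...,1]>110)),(278,150,340,255));W=ray(ct,q,12)[:,:2]
r=cv2.minAreaRect(W.astype(np.float32));print("base",r,cv2.boxPoints(r).round(1).tolist())
```

```text
[[44, 68, 127], [44, 69, 126], [44, 69, 126], [45, 68, 127], [45, 67, 126], [45, 70, 123], [22, 75, 164], [17, 84, 210], [17, 83, 209], [18, 98, 184], [18, 99, 183], [18, 100, 187]]
[[18, 97, 186], [18, 97, 191], [18, 98, 195], [17, 85, 212], [17, 84, 215], [17, 84, 213], [17, 84, 212], [17, 83, 212], [17, 84, 207], [17, 83, 206], [17, 83, 190], [18, 98, 159], [18, 97, 186], [18, 99, 186], [18, 98, 179]]
green ((598.5919189453125, -310.6585388183594), (0.6352867484092712, 2.589388608932495), 67.51720428466797) [[597.2999877929688, -310.5], [599.7000122070312, -311.3999938964844], [599.9000244140625, -310.8999938964844], [597.5, -309.8999938964844]]
green px box [300 179] [302 181]
plunger ((303.983154296875, 177.79212951660156), 10.485966682434082) [[575.77965006 -79.80866472 160.        ]]
tray ((490.15447998046875, -84.27449035644531), (76.9582290649414, 54.67868423461914), 3.2453393936157227)
tab top px [312 257] [318 265] [[422.12147594 -90.15482299  66.        ]]
base ((577.323486328125, -80.34614562988281), (205.8474884033203, 95.52546691894531), 3.20994234085083) [[471.8999938964844, -38.400001525878906], [477.20001220703125, -133.8000030517578], [682.7999877929688, -122.30000305175781], [677.4000244140625, -26.899999618530273]]
```

```bash
cat >> h.py <<'E'
def tile(im,c,box,z=7,pr=True):
    hsv=cv2.cvtColor(im,cv2.COLOR_BGR2HSV);x0,y0,x1,y1=box;s=hsv[y0:y1,x0:x1]
    out=[]
    for m in ((s[...,0]>28)&(s[...,0]<80)&(s[...,1]>40)&(s[...,1]<170),((s[...,0]>28)&(s[...,0]<80)&(s[...,1]>40))|((s[...,1]<91)&(s[...,2]>60))):
        m=cv2.morphologyEx(m.astype(np.uint8),cv2.MORPH_OPEN,np.ones((3,3)))
        q=max(cv2.findContours(m,0,2)[0],key=cv2.contourArea)[:,0]+[x0,y0]
        r=cv2.minAreaRect(ray(c,q,z)[:,:2].astype(np.float32));out.append(r)
        if pr:print(np.round(r[0],1),np.round(r[1],1),round(r[2],1),cv2.boxPoints(r).round(1).tolist(),q.min(0),q.max(0))
    return out
E
python3 - <<'E'
from h import *
s=np.load("w1.npy",allow_pickle=True).item();c=cam("wrist",s)
tile(cv2.imread("pics/w1.png"),c,(285,160,345,215))
E
```

```text
[ 597.3 -323. ] [21.3 29.1] 15.7 [[583.2000122070312, -311.8999938964844], [591.0999755859375, -339.8999938964844], [611.5, -334.20001220703125], [603.5999755859375, -306.20001220703125]] [297 174] [330 198]
[ 594.3 -323.8] [30.4 30.7] 15.5 [[575.5999755859375, -313.1000061035156], [583.7999877929688, -342.6000061035156], [613.0999755859375, -334.5], [604.9000244140625, -304.8999938964844]] [295 172] [331 206]
```

Request:
carry_out(plan=[0.0075,-0.005,0.035,6.8,-0.06,0.0075,-0.005,0.07,6.8,-0.06,0.0075,-0.005,0.07,6.8,-0.06,0.0075,-0.005,0.07,6.8,-0.06,0.0075,-0.005,0.07,6.8,-0.06,0.0075,-0.005,0.07,6.8,-0.06])

```text
t: 2.05
position: [596.6, -323.2, 61.6]
tcp_rot: [0.001, 0.991, 0.136, 0.001]
wrist_force: [0.3, 0.3, 0.6]
gripper_width: 0.535
finger_force: 0.0
```

Run:
```python
from h import *
s=ctrl.sense();print(s["position"],rot(s).round(3).tolist(),s["gripper_width"])
im=ctrl.camera("wrist");cv2.imwrite("pics/w2.png",im[:,:,::-1]);np.save("w2.npy",s,allow_pickle=True)
c=cam("wrist",s);p=proj(c,[[594.3,-323.8,7]])[0].astype(int);print(p)
tile(im[:,:,::-1].copy(),c,(p[0]-45,p[1]-45,p[0]+45,p[1]+45))
```

```text
[ 596.57918276 -323.17788199   61.5954084 ] [[0.963, 0.269, 0.003], [0.269, -0.963, -0.002], [0.003, 0.003, -1.0]] 0.5352595910754001
[318 229]
[ 597.3 -323. ] [20.9 28.8] 16.7 [[583.0999755859375, -312.20001220703125], [591.4000244140625, -339.79998779296875], [611.4000244140625, -333.79998779296875], [603.0999755859375, -306.20001220703125]] [297 211] [339 239]
[ 594.8 -323.9] [29.9 30.2] 15.6 [[576.2999877929688, -313.29998779296875], [584.4000244140625, -342.3999938964844], [613.2999877929688, -334.3999938964844], [605.0999755859375, -305.29998779296875]] [297 208] [340 248]
```

View pics/w2.png

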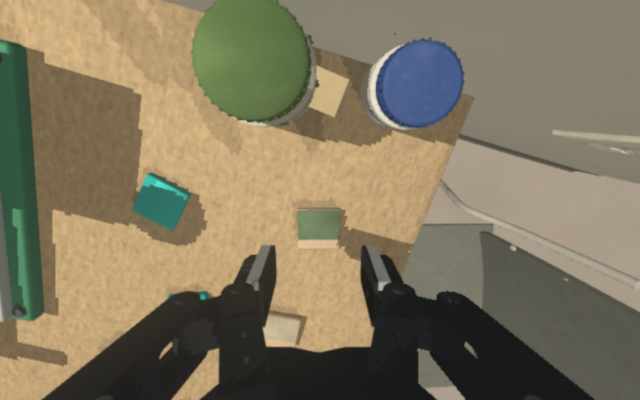

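Tile at (297–340, 208–248), centred laterally between the fingers (275–362). Descending.

Request:
carry_out(plan=[-0.002,0,0.02,0,-0.06,-0.002,0,0.04,0,-0.06,-0.002,0,0.044,0,-0.06,-0.002,0,0.044,0,-0.06,-0.002,0,0.044,0,-0.06])

```text
t: 2.6
position: [594.5, -322.9, 16.5]
tcp_rot: [0.001, 0.991, 0.136, 0.001]
wrist_force: [0.1, -0.5, 0.5]
gripper_width: 0.532
finger_force: 0.0
```

Request:
carry_out(plan=[0,0,0.002,0,-0.06,0,0,0.004,0,-0.06,0,0,0.004,0,-0.06])

```text
t: 2.9
position: [593.7, -322.6, 11.4]
tcp_rot: [0.0, 0.991, 0.136, 0.0]
wrist_force: [0.6, 0.0, 0.4]
gripper_width: 0.53
finger_force: 0.0
```

Request:
carry_out(plan=[0,0,0.001,0,-0.06,0,0,0.002,0,-0.06,0,0,0.002,0,-0.06])

```text
t: 3.2
position: [593.5, -322.5, 9.1]
tcp_rot: [-0.0, 0.991, 0.136, -0.0]
wrist_force: [-1.3, -0.5, 0.6]
gripper_width: 0.531
finger_force: 0.0
```

Request:
carry_out(plan=[0,0,0.001,0,-0.06,0,0,0.002,0,-0.06,0,0,0.002,0,-0.06])

```text
t: 3.5
position: [593.5, -322.5, 7.1]
tcp_rot: [-0.0, 0.991, 0.136, -0.0]
wrist_force: [-0.8, -0.7, -0.6]
gripper_width: 0.53
finger_force: 0.0
```

Request:
carry_out(plan=[0,0,0.001,0,-0.06,0,0,0.002,0,-0.06,0,0,0.002,0,-0.06])

```text
t: 3.8
position: [593.7, -322.6, 5.9]
tcp_rot: [0.0, 0.991, 0.136, -0.0]
wrist_force: [-0.8, 0.7, 4.0]
gripper_width: 0.527
finger_force: 2.2
```

Request:
carry_out(plan=[0,0,-0.004,0,-0.06,0,0,-0.004,0,-0.06,0,0,-0.004,0,0.4,0,0,-0.004,0,0.4,0,0,-0.004,0,0.4,0,0,-0.004,0,0.4,0,0,-0.004,0,0.4,0,0,-0.004,0,0.4], newtons=25)

```text
t: 4.6
position: [593.8, -322.7, 9.5]
tcp_rot: [0.0, 0.991, 0.136, 0.0]
wrist_force: [-0.0, 0.1, 2.8]
gripper_width: 0.338
finger_force: 25.0
```

Contact with the table came at TCP z≈6; raised and gripped. Now lift, swing 167° so the camera stays clear of the plunger, and look at the pocket from beside the press.

Request:
carry_out(plan=[0,0,-0.03,0,0.4,0,0,-0.07,0,0.4,-0.01,-0.04,-0.1,-17,0.4,-0.02,-0.08,-0.1,-26,0.4,-0.03,-0.12,-0.1,-34,0.4,-0.032,-0.15,-0.1,-43,0.4,-0.032,-0.178,-0.1,-51,0.4,-0.032,-0.178,-0.1,-60,0.4,-0.032,-0.178,-0.1,-68,0.4,-0.032,-0.178,-0.1,-77,0.4,-0.032,-0.178,-0.1,-85,0.4,-0.032,-0.178,-0.1,-94,0.4,-0.032,-0.178,-0.1,-102,0.4,-0.032,-0.178,-0.1,-111,0.4,-0.032,-0.178,-0.1,-119,0.4,-0.032,-0.178,-0.1,-128,0.4,-0.032,-0.178,-0.1,-136,0.4,-0.032,-0.178,-0.1,-145,0.4,-0.032,-0.178,-0.1,-153,0.4,-0.032,-0.178,-0.1,-162,0.4])

```text
t: 6.6
position: [514.4, -159.8, 108.9]
tcp_rot: [-0.0, 0.081, 0.997, 0.0]
wrist_force: [0.8, 0.1, -0.3]
gripper_width: 0.344
finger_force: 24.9
```

Request:
carry_out(plan=[0,0,0,-5.6,0.4,0,0,0,-5.6,0.4,0,0,0,-5.6,0.4,0,0,0,-5.6,0.4,0,0,0,-5.6,0.4])

```text
t: 7.1
position: [514.8, -159.7, 109.3]
tcp_rot: [-0.0, 0.036, 0.999, -0.0]
wrist_force: [-0.2, -0.4, -0.2]
gripper_width: 0.336
finger_force: 24.9
```

Run:
```python
from h import *
s=ctrl.sense();print(s["position"],rot(s).round(3).tolist(),s["gripper_width"],s["finger_force"],s["joint_pos"].round(2))
im=ctrl.camera("wrist");cv2.imwrite("pics/w3.png",im[:,:,::-1]);np.save("w3.npy",s,allow_pickle=True)
```

```text
[ 514.80818361 -159.74173414  109.27080374] [[-0.997, 0.072, -0.0], [0.072, 0.997, -0.0], [0.0, -0.0, -1.0]] 0.33558691199307933 24.867467880249023 [ 0.83  0.6  -0.76  1.94  0.56  0.83  1.27]
```

View pics/w3.png

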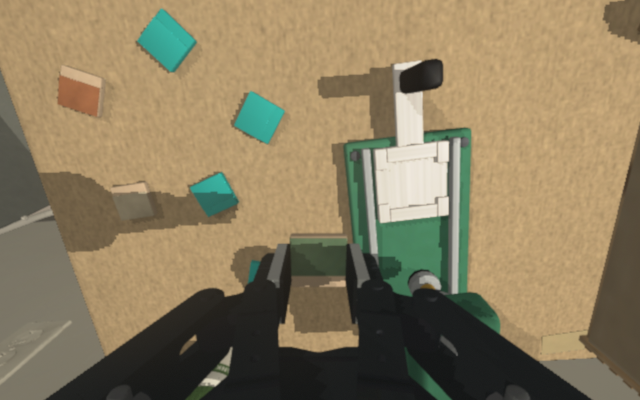

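The tile is held square between the fingers (292–346, 235–275). The tray is at (375–450, 140–222), with the tab top at (428,73). Zooming on the tray.

Run:
```python
from h import *
im=cv2.imread("pics/w3.png")
sub=im[130:230,360:465].astype(float); sub=np.clip((sub-100)*1.7,0,255).astype(np.uint8)
cv2.imwrite("pics/w3c.png",cv2.resize(sub,None,fx=6,fy=6,interpolation=cv2.INTER_NEAREST)[:600])
```

```text
(no output)
```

View pics/w3c.png

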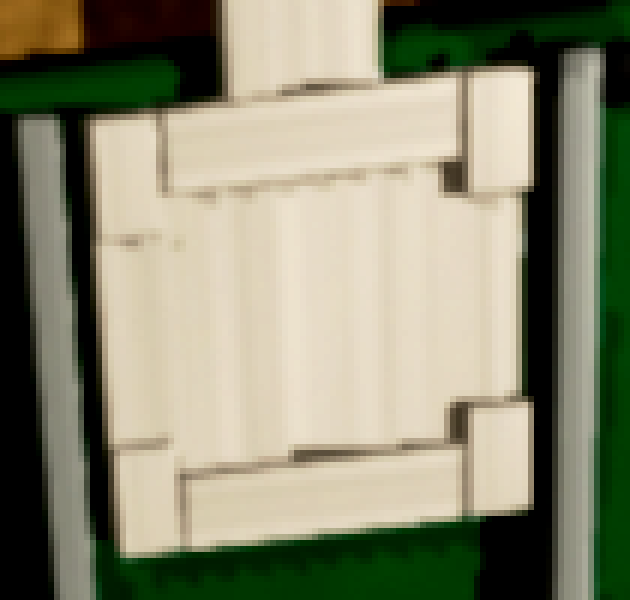

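Run:
```python
from h import *
s=np.load("w3.npy",allow_pickle=True).item();c=cam("wrist",s);p=s["position"];R=rot(s)
cr=np.array([[165,193],[465,163],[465,443],[183,475]])/6+[360,130]-.4
W=ray(c,cr,21)[:,:2];print("pocket",W.round(1).tolist(),W.mean(0))
out=np.array([[90,118],[533,68],[533,510],[118,555]])/6+[360,130]-.4
V=ray(c,out,21)[:,:2];print("tray",V.round(1).tolist(),V.mean(0))
for Q in(W,V):
    for a,b in((0,3),(1,2)):d=Q[b]-Q[a];print("yaw",np.degrees(np.arctan2(d[1],d[0])).round(2),np.linalg.norm(d).round(1))
    for a,b in((0,1),(3,2)):d=Q[b]-Q[a];print("yaw",np.degrees(np.arctan2(-d[0],d[1])).round(2),np.linalg.norm(d).round(1))
im=cv2.imread("pics/w3.png");h=cv2.cvtColor(im,cv2.COLOR_BGR2HSV)
for col in(305,318,331):print([f"{r}:{h[r,col].tolist()}" for r in range(228,298,2)])
for r in(228,232,234,236,238,274,276,278,282,284,286,288,290,292):
    X=ray(c,[[318,r]],p[2]-2.7);print(r,((X[0]-p)@R).round(1))
```

```text
pocket [[479.3, -104.1], [478.1, -66.2], [515.5, -64.3], [517.4, -101.7]] [497.57406525 -84.07221407]
tray [[469.1, -113.4], [466.9, -58.4], [525.7, -54.7], [528.2, -110.4]] [497.46770294 -84.24740321]
yaw 3.6 38.2
yaw 2.9 37.4
yaw 1.73 37.8
yaw 2.84 37.4
yaw 2.94 59.2
yaw 3.55 58.9
yaw 2.38 55.1
yaw 2.62 55.7
['228:[18, 99, 182]', '230:[18, 98, 179]', '232:[18, 97, 168]', '234:[18, 84, 119]', '236:[16, 83, 142]', '238:[32, 62, 123]', '240:[47, 71, 122]', '242:[46, 70, 120]', '244:[44, 70, 84]', '246:[44, 68, 79]', '248:[44, 70, 80]', '250:[44, 67, 80]', '252:[44, 67, 80]', '254:[44, 69, 78]', '256:[44, 65, 74]', '258:[42, 62, 70]', '260:[44, 65, 67]', '262:[44, 67, 65]', '264:[44, 68, 64]', '266:[42, 69, 63]', '268:[43, 65, 63]', '270:[43, 66, 62]', '272:[43, 67, 61]', '274:[42, 64, 60]', '276:[20, 78, 88]', '278:[17, 83, 102]', '280:[16, 81, 101]', '282:[17, 82, 100]', '284:[16, 81, 104]', '286:[17, 85, 138]', '288:[18, 97, 108]', '290:[18, 97, 110]', '292:[18, 97, 110]', '294:[18, 97, 110]', '296:[18, 97, 108]']
['228:[18, 97, 186]', '230:[18, 98, 185]', '232:[18, 98, 170]', '234:
[... 983 characters left out ...]
0:[46, 66, 73]', '262:[47, 69, 74]', '264:[47, 65, 74]', '266:[48, 64, 72]', '268:[48, 64, 72]', '270:[47, 70, 73]', '272:[46, 67, 72]', '274:[44, 67, 72]', '276:[21, 74, 103]', '278:[16, 82, 112]', '280:[16, 81, 116]', '282:[17, 83, 179]', '284:[17, 84, 180]', '286:[17, 85, 159]', '288:[18, 97, 108]', '290:[18, 100, 110]', '292:[18, 97, 116]', '294:[18, 95, 115]', '296:[17, 95, 115]']
228 [20.4  0.3  2.7]
232 [18.2  0.3  2.7]
234 [17.1  0.3  2.7]
236 [16.   0.3  2.7]
238 [14.9  0.3  2.7]
274 [-5.9  0.4  2.7]
276 [-7.1  0.4  2.7]
278 [-8.3  0.4  2.7]
282 [-10.7   0.4   2.7]
284 [-12.    0.4   2.7]
286 [-13.2   0.4   2.7]
288 [-14.4   0.4   2.7]
290 [-15.7   0.4   2.7]
292 [-16.9   0.4   2.7]
```

The held object measures only ~29 mm, not 34, so I'll check the sizes of the other tiles before trusting it.

Run:
```python
from h import *
def run(f,st,z=7):
    s=np.load(st,allow_pickle=True).item();c=cam("wrist",s);im=cv2.imread(f);h=cv2.cvtColor(im,cv2.COLOR_BGR2HSV)
    H,S,V=[h[...,i] for i in range(3)]
    for n,m in(("turq",(H>80)&(H<100)&(S>150)),("rust",(H<14)&(S>110)),("cream/fawn",(H>12)&(H<30)&(S<91)),("green",(H>28)&(H<80)&(S>40)&(S<100))):
        m=cv2.morphologyEx(m.astype(np.uint8),cv2.MORPH_OPEN,np.ones((3,3)))
        for q in cv2.findContours(m,0,2)[0]:
            a=cv2.contourArea(q)
            if 120<a<3000:
                q=q[:,0];r=cv2.minAreaRect(ray(c,q,z)[:,:2].astype(np.float32));print(n,q.mean(0).round(),np.round(r[0]),np.round(r[1],1))
run("pics/w3.png","w3.npy");print();run("pics/w1.png","w1.npy")
```

```text
turq [213. 183.] [ 490. -247.] [32.5 16.2]
turq [259. 117.] [ 440. -200.] [28.2 28.4]
turq [165.  43.] [ 383. -259.] [29.7 28.7]
rust [78. 96.] [ 415. -335.] [29.3 21.6]
cream/fawn [213. 378.] [ 698. -283.] [17.2 27.3]
cream/fawn [585. 376.] [724. 113.] [127.2  40.7]
cream/fawn [227. 357.] [ 667. -263.] [10.8 25.2]
cream/fawn [316. 235.] [ 543. -161.] [50.1  3.9]
cream/fawn [134. 202.] [ 500. -315.] [30.7 34.4]
cream/fawn [85. 81.] [ 412. -331.] [32.7 29. ]
green [324. 259.] [ 564. -163.] [50.7 37. ]
green [362. 182.] [ 510. -113.] [93.6 41.5]

turq [143. 280.] [ 443. -202.] [28.2 28.6]
turq [203. 246.] [ 503. -248.] [28.7 28.5]
turq [199. 143.] [ 597. -219.] [28.3  9.1]
rust [262. 341.] [ 417. -337.] [29.4 21.7]
cream/fawn [482. 386.] [ 455. -594.] [41.8 43.9]
cream/fawn [556. 323.] [ 557. -617.] [50.4 11.5]
cream/fawn [499. 307.] [ 550. -551.] [33.6 19.3]
cream/fawn [273. 269.] [ 504. -318.] [31.9 30.9]
cream/fawn [308. 201.] [ 584. -327.] [ 7.6 29.7]
green [316. 186.] [ 598. -324.] [21.2 29.1]
green [302.  75.] [ 681. -283.] [18. 36.]
green [315.  49.] [ 702. -283.] [ 9.9 14.2]
```

All tiles read about 15% small by the same ratio, and the size order is right (cream > rust > green). The held one is therefore the green tile, and the pocket reads 38 mm as stated. Moving over the pocket and down.

Request:
carry_out(plan=[0.011,0.037,0,-4,0.4,0.022,0.074,0,-7,0.4,0.022,0.074,0.03,-7,0.4,0.022,0.074,0.06,-7,0.4,0.022,0.074,0.06,-7,0.4,0.022,0.074,0.06,-7,0.4,0.022,0.074,0.06,-7,0.4])

```text
t: 7.85
position: [499.2, -84.4, 50.6]
tcp_rot: [0.001, -0.026, 1.0, -0.0]
wrist_force: [0.6, -0.0, 0.1]
gripper_width: 0.336
finger_force: 24.9
```

Run:
```python
from h import *
for _ in range(3):
    s=ctrl.sense();print(s["position"].round(1),rot(s)[:,0].round(3),s["finger_force"]);im=ctrl.camera("wrist")
cv2.imwrite("pics/w4.png",cv2.resize(im[120:360,160:480,::-1],None,fx=2.4,fy=2.4))
```

```text
[499.2 -84.4  50.6] [-0.999 -0.051 -0.002] 24.896945357322693
[499.2 -84.6  50.6] [-0.999 -0.051 -0.002] 24.89707052707672
[499.1 -84.7  50.6] [-0.999 -0.051 -0.002] 24.896821081638336
```

View pics/w4.png

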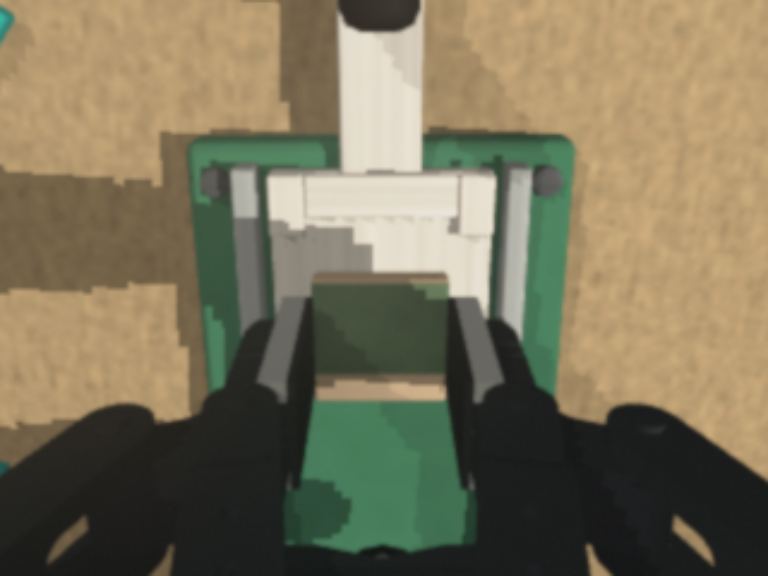

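Aligned laterally (tray centre 382, tile 380). Lowering.

Request:
carry_out(plan=[0.001,0,0.012,0,0.4,0.001,0,0.02,0,0.4,0.001,0,0.02,0,0.4,0.001,0,0.02,0,0.4])

```text
t: 8.4
position: [496.8, -84.3, 28.8]
tcp_rot: [-0.0, -0.026, 1.0, 0.0]
wrist_force: [0.1, 0.2, 0.3]
gripper_width: 0.335
finger_force: 24.9
```

Request:
carry_out(plan=[0,0,0.001,0,0.4,0,0,0.002,0,0.4,0,0,0.002,0,0.4])

```text
t: 8.7
position: [497.3, -84.4, 27.4]
tcp_rot: [0.0, -0.026, 1.0, -0.0]
wrist_force: [-0.0, -0.5, 0.1]
gripper_width: 0.344
finger_force: 24.9
```

Request:
carry_out(plan=[0,0,0.001,0,0.4,0,0,0.001,0,0.4])

```text
t: 8.9
position: [497.9, -84.4, 27.3]
tcp_rot: [0.001, -0.026, 1.0, -0.0]
wrist_force: [-0.9, -0.6, 8.2]
gripper_width: 0.336
finger_force: 25.8
```

Request:
carry_out(plan=[0,0,0,0,0.15,0,0,0,0,0.15,0,0,0,0,0.15,0,0,0,0,0.15])

```text
t: 9.3
position: [497.0, -84.5, 26.1]
tcp_rot: [-0.0, -0.026, 1.0, 0.0]
wrist_force: [0.8, 0.0, 0.3]
gripper_width: 0.425
finger_force: 0.0
```

Request:
carry_out(plan=[0,0,-0.01,0,0.15,0,0,-0.04,0,0.15,0,0,-0.075,0,0,0,0,-0.075,0,0,0,0,-0.075,0,0])

```text
t: 9.8
position: [497.6, -84.9, 102.3]
tcp_rot: [0.001, -0.025, 1.0, -0.001]
wrist_force: [0.4, -0.4, 0.1]
gripper_width: 0.5
finger_force: 0.0
```

Run:
```python
from h import *
s=ctrl.sense();print(s["position"].round(1),rot(s)[:,0].round(3))
im=ctrl.camera("wrist")[:,:,::-1].copy();np.save("w5.npy",s,allow_pickle=True);cv2.imwrite("pics/w5f.png",im)
c=cam("wrist",s);p=proj(c,[[497.6,-84.1,25]])[0];print(p)
cv2.imwrite("pics/w5.png",cv2.resize(im[100:300,200:440],None,fx=3,fy=3))
```

```text
[497.6 -84.9 102.3] [-0.999 -0.051 -0.002]
[318.54753827 215.17820039]
```

View pics/w5.png

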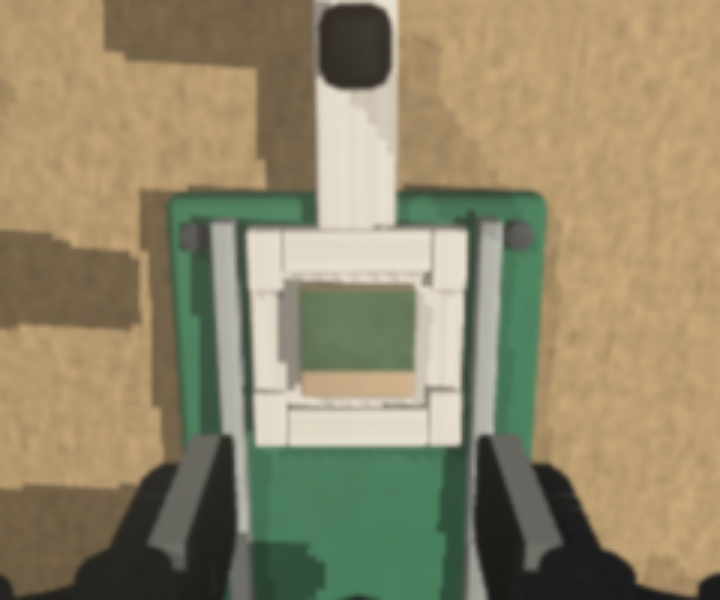

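Tile lies flat and centred in the pocket: tile centre (357,340) against pocket (356,338). Next, grasp the tab.

Request:
carry_out(plan=[0.04,0.0005,0,0,0,0.075,0.0005,0,0,0,0.075,0.0005,0,0,0,0.075,0.0005,0.03,0,0,0.075,0.0005,0.056,0,0,0.075,0.0005,0.056,0,0,0.075,0.0005,0.056,0,0,0.075,0.0005,0.056,0,0.9,0.075,0.0005,0.056,0,0.9,0.075,0.0005,0.056,0,0.9,0.075,0.0005,0.056,0,0.9,0.075,0.0005,0.056,0,0.9], newtons=25)

```text
t: 11.05
position: [423.0, -88.7, 46.2]
tcp_rot: [0.001, -0.025, 1.0, -0.001]
wrist_force: [-0.4, -2.8, 7.3]
gripper_width: 0.157
finger_force: 29.0
```

Request:
carry_out(plan=[-0.003,0,0,0,0.9,-0.008,0,0,0,0.9,-0.014,0,0,0,0.9,-0.02,0,0,0,0.9,-0.026,0,0,0,0.9,-0.032,0,0,0,0.9,-0.038,0,0,0,0.9,-0.044,0,0,0,0.9,-0.05,0,0,0,0.9,-0.056,0,0,0,0.9,-0.061,0,0,0,0.9,-0.065,0,0,0,0.9,-0.068,0,0,0,0.9,-0.07,0,0,0,0.9,-0.07,0,0,0,0.9])

```text
t: 12.55
position: [492.7, -84.8, 46.2]
tcp_rot: [0.001, -0.026, 1.0, -0.001]
wrist_force: [-1.1, -3.4, 5.5]
gripper_width: 0.155
finger_force: 28.9
```

Request:
carry_out(plan=[-0.002,0,0,0,0.9,-0.004,0,0,0,0.9,-0.006,0,0,0,0.9,-0.006,0,0,0,0.9])

```text
t: 12.95
position: [498.6, -84.4, 46.3]
tcp_rot: [0.001, -0.026, 1.0, -0.001]
wrist_force: [-1.2, -1.3, 6.1]
gripper_width: 0.16
finger_force: 28.9
```

Request:
carry_out(plan=[-0.001,0,0,0,0.9,-0.002,0,0,0,0.9,-0.003,0,0,0,0.9,-0.003,0,0,0,0.9])

```text
t: 13.35
position: [501.0, -84.3, 46.2]
tcp_rot: [-0.0, -0.026, 1.0, -0.001]
wrist_force: [-2.7, -2.3, 8.8]
gripper_width: 0.153
finger_force: 29.2
```

Request:
carry_out(plan=[-0.001,0,0,0,0.9,-0.002,0,0,0,0.9,-0.002,0,0,0,0.9])

```text
t: 13.65
position: [501.0, -84.3, 46.2]
tcp_rot: [-0.002, -0.025, 1.0, -0.001]
wrist_force: [-9.6, -2.1, 15.8]
gripper_width: 0.157
finger_force: 30.2
```

Request:
carry_out(plan=[-0.001,0,0,0,0.9,-0.002,0,0,0,0.9,-0.002,0,0,0,0.9])

```text
t: 13.95
position: [501.0, -84.3, 46.1]
tcp_rot: [-0.004, -0.025, 1.0, -0.002]
wrist_force: [-15.2, -2.3, 21.5]
gripper_width: 0.157
finger_force: 31.0
```

Tray is home: it stopped at x=501 with the force rising. Relax, release, rise, and go over the plunger with the fingers shut.

Request:
carry_out(plan=[0.002,0,0,0,0.9,0.003,0,0,0,0.9,0.003,0,0,0,0,0.003,0,0,0,0,0.003,0,0,0,0,0.003,0,-0.04,0,0,0.003,0,-0.09,0,0,0.003,0,-0.14,0,1,0.003,0,-0.155,0,1,0.003,0,-0.155,0,1,-0.037,0.0005,-0.155,0,1,-0.072,0.0005,-0.155,0,1,-0.072,0.0005,-0.155,0,1,-0.072,0.0005,-0.155,0,1,-0.072,0.0005,-0.155,0,1])

```text
t: 15.45
position: [575.4, -79.1, 198.8]
tcp_rot: [-0.002, -0.026, 1.0, 0.0]
wrist_force: [-0.5, 0.2, -0.0]
gripper_width: -0.001
finger_force: 0.0
```

Run:
```python
from h import *
s=ctrl.sense();print(s["position"].round(1),rot(s)[:,0].round(3),s["wrist_force"],s["gripper_width"])
for n in("scene","top"):
    im=ctrl.camera(n)[:,:,::-1];cv2.imwrite(f"pics/{n}6.png",im)
a=cv2.imread("pics/top6.png")[140:270,270:340];b=cv2.imread("pics/scene6.png")[150:260,260:370]
im=ctrl.camera("wrist")[:,:,::-1][100:400,180:460]
f=lambda x:cv2.resize(x,(int(x.shape[1]*380/x.shape[0]),380))
v=np.hstack([f(a),f(b)]);v=cv2.resize(v,None,fx=1,fy=1);print(v.shape);cv2.imwrite("pics/v6.png",np.hstack([v,cv2.resize(im,(220,236)).copy() if 0 else np.vstack([cv2.resize(im,(210,225)),np.zeros((155,210,3),np.uint8)])]))
```

```text
[575.4 -79.1 198.8] [-0.999 -0.052  0.003] [-0.51761542  0.24207612 -0.01867021] -0.000596686107348325
(380, 584, 3)
```

View pics/v6.png

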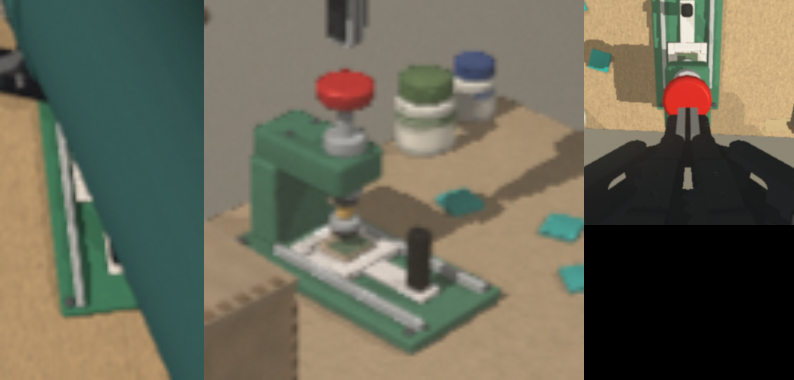

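The tray is home with the tile under the die, and the shut fingers are above the red cap. Descending in steps, watching force.

Request:
carry_out(plan=[0,0,0.01,0,1,0,0,0.02,0,1,0,0,0.027,0,1,0,0,0.03,0,1,0,0,0.032,0,1,0,0,0.034,0,1,0,0,0.034,0,1])

```text
t: 16.3
position: [576.9, -79.3, 166.3]
tcp_rot: [-0.0, -0.026, 1.0, -0.0]
wrist_force: [-1.2, -0.5, 1.4]
gripper_width: -0.001
finger_force: 0.7
```

Request:
carry_out(plan=[0,0,0.001,0,1,0,0,0.002,0,1,0,0,0.002,0,1])

```text
t: 16.6
position: [577.1, -79.3, 164.4]
tcp_rot: [0.0, -0.026, 1.0, -0.0]
wrist_force: [-0.6, -0.5, 1.4]
gripper_width: -0.0
finger_force: 0.8
```

Request:
carry_out(plan=[0,0,0.001,0,1,0,0,0.002,0,1,0,0,0.002,0,1])

```text
t: 16.9
position: [577.1, -79.3, 162.2]
tcp_rot: [0.0, -0.026, 1.0, 0.0]
wrist_force: [-0.3, 0.6, 2.3]
gripper_width: -0.003
finger_force: 0.9
```

Request:
carry_out(plan=[0,0,0.001,0,1,0,0,0.002,0,1,0,0,0.002,0,1])

```text
t: 17.2
position: [577.1, -79.3, 160.2]
tcp_rot: [0.0, -0.026, 1.0, 0.0]
wrist_force: [-0.6, 0.6, 2.8]
gripper_width: -0.001
finger_force: 1.0
```

Request:
carry_out(plan=[0,0,0.001,0,1,0,0,0.002,0,1,0,0,0.002,0,1])

```text
t: 17.5
position: [577.1, -79.3, 158.2]
tcp_rot: [0.0, -0.026, 1.0, 0.0]
wrist_force: [0.8, 0.8, 2.7]
gripper_width: 0.004
finger_force: 1.2
```

Request:
carry_out(plan=[0,0,0.001,0,1,0,0,0.002,0,1,0,0,0.002,0,1])

```text
t: 17.8
position: [577.1, -79.3, 157.0]
tcp_rot: [0.0, -0.026, 1.0, -0.0]
wrist_force: [-3.9, 1.2, 9.0]
gripper_width: -0.003
finger_force: 4.4
```

Request:
carry_out(plan=[0,0,0.001,0,1,0,0,0.002,0,1,0,0,0.002,0,1])

```text
t: 18.1
position: [577.1, -79.3, 155.4]
tcp_rot: [0.0, -0.026, 1.0, -0.0]
wrist_force: [-3.1, -0.8, 10.3]
gripper_width: 0.0
finger_force: 5.5
```

Request:
carry_out(plan=[0,0,0.001,0,1,0,0,0.0015,0,1,0,0,0.0015,0,1])

```text
t: 18.4
position: [577.1, -79.3, 154.1]
tcp_rot: [0.0, -0.026, 1.0, -0.001]
wrist_force: [-4.6, -0.2, 12.3]
gripper_width: -0.002
finger_force: 6.3
```

Request:
carry_out(plan=[0,0,0.0005,0,1,0,0,0.001,0,1,0,0,0.001,0,1])

```text
t: 18.7
position: [577.1, -79.3, 153.3]
tcp_rot: [0.0, -0.026, 1.0, -0.001]
wrist_force: [-4.6, 0.8, 14.2]
gripper_width: -0.001
finger_force: 6.9
```

Request:
carry_out(plan=[0,0,0.0005,0,1,0,0,0.0005,0,1,0,0,0.0005,0,1])

```text
t: 19.0
position: [577.1, -79.3, 152.9]
tcp_rot: [0.0, -0.026, 1.0, -0.001]
wrist_force: [-3.9, 0.3, 14.4]
gripper_width: 0.001
finger_force: 7.1
```

Request:
carry_out(plan=[0,0,0.0005,0,1,0,0,0.0005,0,1,0,0,0.0005,0,1])

```text
t: 19.3
position: [577.1, -79.3, 152.5]
tcp_rot: [0.0, -0.026, 1.0, -0.001]
wrist_force: [-5.1, 0.5, 15.1]
gripper_width: -0.002
finger_force: 7.4
```

Request:
carry_out(plan=[0,0,0.0003,0,1,0,0,0.0003,0,1,0,0,0.0003,0,1])

```text
t: 19.6
position: [577.1, -79.3, 152.2]
tcp_rot: [0.0, -0.026, 1.0, -0.001]
wrist_force: [-4.2, 0.1, 15.3]
gripper_width: 0.003
finger_force: 7.6
```

Request:
carry_out(plan=[0,0,0.0003,0,1,0,0,0.0003,0,1,0,0,0.0003,0,1])

```text
t: 19.9
position: [577.1, -79.3, 152.1]
tcp_rot: [0.0, -0.026, 1.0, -0.001]
wrist_force: [-5.6, -0.3, 16.2]
gripper_width: -0.0
finger_force: 8.1
```

Request:
carry_out(plan=[0,0,0.0002,0,1,0,0,0.0002,0,1,0,0,0.0002,0,1])

```text
t: 20.2
position: [577.1, -79.3, 152.0]
tcp_rot: [0.0, -0.026, 1.0, -0.001]
wrist_force: [-5.9, 0.2, 17.7]
gripper_width: 0.002
finger_force: 8.5
```

On the second stop. One small touch more, then hold.

Request:
carry_out(plan=[0,0,0.0002,0,1,0,0,0.0002,0,1,0,0,0.0002,0,1])

```text
t: 20.5
position: [577.1, -79.3, 151.9]
tcp_rot: [0.0, -0.026, 1.0, -0.001]
wrist_force: [-6.2, -0.7, 18.3]
gripper_width: -0.002
finger_force: 8.9
```

Request:
carry_out(plan=[0,0,0,0,1,0,0,0,0,1,0,0,0,0,1,0,0,0,0,1,0,0,0,0,1,0,0,0,0,1,0,0,0,0,1])

```text
t: 21.2
position: [577.2, -79.3, 152.0]
tcp_rot: [0.0, -0.026, 1.0, -0.001]
wrist_force: [-6.5, -0.3, 17.6]
gripper_width: 0.0
finger_force: 8.9
```

Request:
carry_out(plan=[0,0,-0.002,0,1,0,0,-0.005,0,1,0,0,-0.008,0,1,0,0,-0.011,0,1,0,0,-0.014,0,1,0,0,-0.018,0,1,0,0,-0.03,0,1,0,0,-0.06,0,1,0,0,-0.1,0,1,0,0,-0.1,0,1,0,0,-0.1,0,1,0,0,-0.1,0,1])

```text
t: 22.4
position: [576.2, -79.8, 249.0]
tcp_rot: [-0.001, -0.025, 1.0, -0.0]
wrist_force: [0.6, 0.2, -0.6]
gripper_width: 0.0
finger_force: 0.0
```

Run:
```python
from h import *
s=ctrl.sense();print(s["position"].round(1),s["wrist_force"].round(1))
im=ctrl.camera("scene")[:,:,::-1].copy();a=cv2.imread("pics/scene6.png")
for i in(a,im):
    h=cv2.cvtColor(i,cv2.COLOR_BGR2HSV)[155:190,280:325];m=((h[...,0]<8)|(h[...,0]>172))&(h[...,1]>150)
    print("cap",np.argwhere(m).mean(0),m.sum())
d=cv2.absdiff(a,im)[185:260,270:365].max(2);print("tray diff",(d>25).sum())
ctrl.sign_off()
```

```text
[576.2 -79.8 249. ] [ 0.6  0.2 -0.6]
cap [20.38888889 20.5       ] 144
cap [20.38888889 20.5       ] 144
tray diff 108
the job is handed in; nothing more can be done
```

The job is handed in at about 22 s: the green tile is in the pocket, the tray is home, and the plunger was held on its second stop at about 18 N for over a second. In the last image the plunger cap is back at its starting height. I did not look at the tile or the bystanders again after the press, and no verdict was shown.

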